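# Lock the tube tray onto the shaker

### The job

Fit the tube tray to the shaker: lower its four keyholes over the four screw heads on the shaker's platform until the plate lies flat, then slide the tray towards the yellow spring catch until the catch snaps up through the tray's window and the tray is locked fully home, and let go. The platform runs loose on its slide and rolls ahead of the push until it meets its stop. Keep the tray level, push with a light hand so that the slots are not rammed against the screws, and leave the other things on the bench where they are.

Things in the scene. Friction and masses are not known exactly. Their poses are not given: they have to be found in the camera images.
- tray: Loose tube tray, 0.35 to 0.6 kg: aluminium plate 168 x 176 x 5 mm (its x, y, z) carrying a bridge handle and, clipped on either side of it, two capped 50 ml tubes lying along y (axes at x = -46 and +46 mm, tops 43 mm above the underside). Origin: centre of the plate's underside. z up; +y is the way it slides to lock.
- tray_grip (a point): Middle of the tray's black handle bar, 54 mm above the plate's underside, straight over the tray's origin. The bar runs along the tray's x: 50 mm long, 12 mm thick (y), 16 mm tall (46 to 62 mm above the underside), on two uprights at x = -21 and +21 mm. The space between the tubes, x = -28 to +28 mm, is free.
- tray_hole (a point): Centre, on the underside, of the tray's keyhole entry hole at x = +66, y = +71 mm of the tray. Four like it go through the plate: round, 18 mm across, at x = -66 and +66, y = +71 and -49 mm. From each an 11 mm wide slot runs towards -y; its round end is centred 22 mm away (y = +49 and -71 mm).
- tray_window (a point): Centre of the window through the plate for the catch, x = 0, y = +73 mm of the tray on its underside: 28 mm (x) by 14 mm (y), 8 mm from the plate's +y edge.
- shaker: Reciprocating shaker, switched off, white housing 220 x 260 mm (x, y), fixed to the bench. Origin: middle of its underside. Control panel on its -x side. The platform rolls loose along the shaker's y (about 1.5 N of drag) over 20 mm between two stop collars hidden under it; where these stand (up to 12 mm either way of the middle) and where the platform rests between them differs each time.
- platform_top (a point): Centre of the top of the shaker's dark steel platform (180 x 212 mm, x, y), 80 mm above the bench, axes as the shaker's; it moves with the platform. With both sets of axes parallel, the tray's origin stands at x = 0, y = -11 mm here when its entry holes are over the screw heads and at x = 0, y = +11, z = 0 mm (1.5 mm either way) when locked home.
- screws: Heads of the platform's four steel shoulder screws, as one body; origin and axes as platform_top. They stand at x = -66 and +66, y = -60 and +60 mm: 16 mm across with a bevelled top (11 mm flat), underside 6.5 mm and top 11 mm above the platform, so the 5 mm tray plate slides under them with 1.5 mm to spare.
- shoulders: The plain shoulders (shanks) of the same four screws under their heads, 8 mm across, 6.5 mm tall; origin and axes as platform_top. The ends of the tray's slots come up against them (tray origin at y = +12.5 mm of platform_top) when it is pushed fully home; pushing there with more than 30 N strains them.
- catch (a joint): How far the yellow spring catch is pressed down (m), 0 = fully up, 0.007 = bottomed. 5 N of spring when up, about 7 N when its nose is flush with the platform.
- catch_nose (a point): Top of the yellow catch's nose, 4.5 mm above the platform, at x = 0, y = +87.5 mm of platform_top. Nose 22 mm wide, y = 79.5 to 89.5 mm: a ramp on the -y side, an upright face on the +y side. The tray's +y edge is pushed over it (6 to 14 N along +y) until it springs up in the window; the locked tray keeps about 1.5 mm of play.
- timer: White countdown timer lying on the bench, 72 x 68 x 19 mm, a bystander. Origin: centre of its underside.
- beaker: 100 ml glass beaker standing on the bench, 73 mm across and 90 mm tall, a bystander. Origin: centre of its underside.
- tip_box: Blue pipette tip box with a clear lid, 93 x 122 x 80 mm, a bystander. Origin: centre of its underside.
- petri_a: Petri dish, 59 mm across and 16 mm tall, near the front edge of the bench, a bystander. Origin: centre of its underside.
- petri_b: Second petri dish of the same size, beside the analyser, a bystander. Origin: centre of its underside.

How it is judged (in metres and radians):
On the way:
1. the tray's plate lies down on the platform with the four screw heads through the keyholes' round holes, before it is slid (z of tray in the frame of platform_top between -0.003 and 0.003 m and y of tray in the frame of platform_top between -0.016 and -0.004 m and x of tray in the frame of platform_top between -0.004 and 0.004 m), for 0.05 s.
At the end, for the whole second after the job is handed in: The tray lies flat on the platform (within 2.5 mm), slid home under the four screw heads (8 to 14.5 mm towards the catch from the platform's centre, within 4 mm sideways, square within 0.06 rad), the catch is up in the window (pressed less than 1.5 mm), and the tray is released and at rest (z of tray in the frame of platform_top between -0.002 and 0.0025 m and y of tray in the frame of platform_top between 0.008 and 0.0145 m and x of tray in the frame of platform_top between -0.004 and 0.004 m and angle between the y axis of tray and the y axis of platform_top, either way round below 0.06 rad and value of joint catch below 0.0015 m and linear speed of tray below 0.02 m/s); the robot touches nothing.
It fails at once if the tray is tipped by more than 0.4 rad (angle between tray's own z axis and vertical above 0.4 rad).
It fails at once if the slots are rammed against the screws' shoulders with more than 30 N (contact force between tray and shoulders above 30 N).
It fails at once if a bystander (timer, beaker, tip box, petri dish) is shifted by more than 30 mm (distance of any of timer, beaker, tip_box, petri_a, petri_b from where it was at the start of the episode above 0.03 m).
It also fails if it takes over 43 s, if anything falls off the work surface, if the arm or the gripper's body presses on something with over 40 N, if the wrist force passes 120 N, or if a joint passes its speed limit or range.

### The arm

A 6-joint arm with a two-finger parallel gripper is mounted at the origin on a cart in front of the work surface, level with it; the furniture and walls round the work are solid. World frame = base frame: x ahead of the robot, y to its left, z up, the work surface at z = 0. Lengths are in m, angles in degrees, forces in N, time in s.
With the tool pointing down it reaches from about 0.4 to 0.825 m from the base axis. Payload 7 kg.
Tool frame: the origin (TCP) lies midway between the tips of the shut fingers; the grasp point (between the pads) lies 19 mm behind it; z points along the fingers, y is the line along which they close (so a half turn about z gives the same grasp; the last joint's range is limited). The gripper opens to 88 mm and grips with 3 to 60 N. Pads are 19 mm wide; open, the fingers measure 130 mm over their backs; the gripper's body (78 mm by 193 mm) begins 47 mm behind the grasp point.
Start: joints at [80.334, 20.546, 0.682, 0, -70.136, -16.507], TCP at [0.298, 0.606, 0.227] pointing down, gripper open.
Joint ranges: [-176.03, 176.03], [-82.01, 121.73], [-58.28, 71.71], [-173.87, 95.51], [-174.79, -0.11], [-173.66, 173.66]. Speed limits (degrees/s): [136.94, 136.94, 172.46, 180, 180, 180].

### API

Orientations are given as [roll, pitch, yaw] about the fixed x, y, z axes, in that order (R = Rz(yaw) Ry(pitch) Rx(roll)).
In Python, from plant import telemetry, viewer, workorder gives the robot as it stands. The module is installed in compiled form; this text tells all that it offers.
- The arm moves only by the tool carry_out, never from a script. Its argument "rows" is a list of rows, each a list of 6 numbers: the shift along the tool's x, y, z in m, then the turn, a rotation vector about the tool's x, y, z in rad. In form: [[tx, ty, tz, ax, ay, az], ...]. A call has 1 to 8 rows; each row is the pose to reach, as a shift and turn from the pose commanded when the call began, along the tool's axes at that moment; what a row does not reach only later rows make up. A row lasts 1/8 s, in which the tool goes at most 62.5 mm and 10.7 degrees, less where a joint would pass 70% of its speed; a pose out of reach is approached as far as the arm can. A call with a gripper value outside its range is refused whole. "grip" is the gripper's target within -1 to 1 (fully open at 1, half-way at 0, shut at -1), set as the call begins (left out, the last holds). The fingers move at their own pace and stop on an object; the grip force is fixed at half the most. Time passes only in rows, so rows that repeat a pose let the fingers close. It gives the time, the measured TCP pose, the force, the opening and the grip force at its end, in the units of the state.
- telemetry.get_obs(): the state, without advancing time (a new reading comes with each control period).
- viewer.snapshot(name): name is "scene" or "top" or "wrist"; returns the picture (384x512x3 uint8, red, green, blue); there is no depth.
- viewer.camera_info(name): a dict with "intrinsics" (3x3 intrinsics, pixels), "extrinsics" (4x4, takes a point from camera to world coordinates); the wrist camera has in their place "tool_from_camera" (4x4, takes a point from camera to tool coordinates, whose origin is the TCP and whose axes are the flange's). Camera axes: x right, y down, z forward; pixel columns grow to the right and rows downward; lengths in m; the calibration is good to about 2 mm. The wrist camera is an equidistant fisheye: a pixel r from the principal point sees the ray r / f radians off the axis. A picture is of the moment at which its call begins: read the wrist's pose just before it. camera_info takes no time and is no camera call.
- workorder.close_job(): hands the job in; it is judged then, once.
The state is a dict: "clock": time; "joint_pos": joint angles; "qvel": joint speeds; "tau": joint torques, N m; "tool_pos": TCP position; "orientation": TCP orientation; "force": force on the tool from outside, world axes, zero at the start; "moment": the same for the moment, N m; "opening": finger opening in m; "gripper_force": force on a finger pad.
Only numpy, scipy, OpenCV 4.12 (cv2) and the standard library are available. Lean on these libraries where they do the work, as an engineer would, in place of code of your own. Each camera call takes 0.05 s, during which the arm holds its last target. There are 200 camera calls.

## Working session

There is one attempt and no reset: what is moved stays moved. The work goes in short steps, Python scripts to look and compute and a tool call to move; the robot and the scene stay as the last step left them, time stands still between calls to the robot, and variables do not carry over. Pictures are saved under pics/ and viewed, at most 10 in all, crops included, and the job is handed in when it is done.

Besides the shell and the picture viewer there is one more tool, called after "Request:" by a JSON object that holds its "fn" and its "kwargs". carry_out: Moves the arm, as the interface text tells. Its arguments: {"type":"object","properties":{"rows":{"type":"array"},"grip":{"type":"number"}},"required":["rows"]}

```bash
mkdir -p pics; python3 - <<'E'
from plant import telemetry, viewer
import cv2, numpy as np
o=telemetry.get_obs(); print({k:np.round(v,4).tolist() for k,v in o.items()})
for n in ["top","scene","wrist"]:
    cv2.imwrite(f"pics/{n}0.png",viewer.snapshot(n)[:,:,::-1])
    print({k:np.round(v,4).tolist() if not isinstance(v,str) else v for k,v in viewer.camera_info(n).items()})
E
```

```text
{'clock': 0.0, 'joint_pos': [80.3351, 20.5926, 0.6329, -0.0205, -70.135, -16.5088], 'qvel': [-0.0085, 0.0252, -0.0059, 0.0119, 0.1036, 0.0434], 'tau': [-0.0005, -58.2718, 29.3048, 6.9975, 0.007, -0.0001], 'tool_pos': [0.2975, 0.6053, 0.2256], 'orientation': [179.9037, -0.0084, -26.1806], 'force': [-0.235, -0.592, -0.3233], 'moment': [0.0112, 0.0315, -0.0187], 'gripper_force': 0.0, 'opening': 0.0877}
{'intrinsics': [[401.4154, 0.0, 263.8898], [0.0, 401.4154, 188.4804], [0.0, 0.0, 1.0]], 'extrinsics': [[0.0711, -0.9761, 0.2055, 0.3082], [-0.9975, -0.0694, 0.0153, -0.0191], [-0.0006, -0.2061, -0.9785, 1.199], [0.0, 0.0, 0.0, 1.0]]}
{'intrinsics': [[480.6522, 0.0, 251.4725], [0.0, 480.6522, 192.7541], [0.0, 0.0, 1.0]], 'extrinsics': [[0.7372, -0.4625, 0.4925, -0.3095], [-0.6753, -0.5262, 0.5167, -0.8934], [0.0202, -0.7136, -0.7003, 1.3018], [0.0, 0.0, 0.0, 1.0]]}
{'intrinsics': [[297.3186, 0.0, 257.0975], [0.0, 297.3186, 196.2882], [0.0, 0.0, 1.0]], 'tool_from_camera': [[0.0005, -0.9527, -0.304, 0.0831], [1.0, 0.0002, 0.001, 0.0008], [-0.0009, -0.304, 0.9527, -0.1582], [0.0, 0.0, 0.0, 1.0]]}
```

View pics/top0.png

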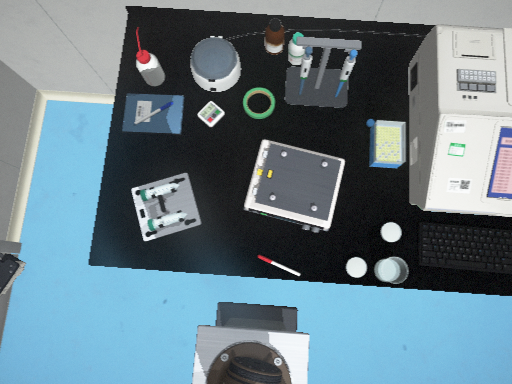

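View pics/scene0.png

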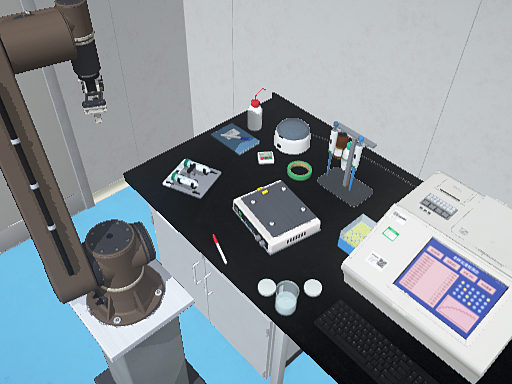

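The top view shows the tray at about (166,207) with its window on the left at (142,213). The shaker is at (295,183) with the yellow catch at its left end (262,173), so both +y axes point left, roughly world +y. I'll enlarge this region.

```bash
python3 - <<'E'
import cv2
a=cv2.imread("pics/top0.png")[135:240,125:355]
cv2.imwrite("pics/c1.png",cv2.resize(a,None,fx=3.4,fy=3.4,interpolation=cv2.INTER_CUBIC))
E
```

```text
(no output)
```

View pics/c1.png

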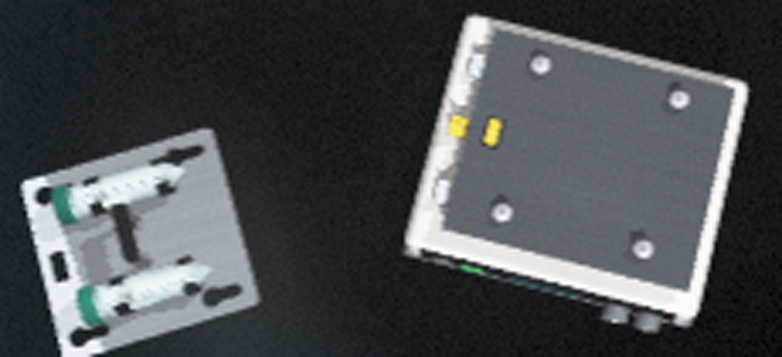

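```bash
cat > h.py <<'E'
import numpy as np
from plant import telemetry, viewer
from scipy.spatial.transform import Rotation as Ro
from scipy.optimize import least_squares
def ray(n,p,T=None):
    """origin and world directions of pixels p (n,2)"""
    c=viewer.camera_info(n); K=c["intrinsics"]; p=np.atleast_2d(p).astype(float)
    d=(p-[K[0][2],K[1][2]])/K[0][0]
    if n=="wrist":
        r=np.linalg.norm(d,axis=1,keepdims=True); d=np.c_[d/r*np.sin(r),np.cos(r)]; E=T@np.array(c["tool_from_camera"])
    else: d=np.c_[d,np.ones(len(d))]; E=np.array(c["extrinsics"])
    return E[:3,3],d@E[:3,:3].T
def plane(n,p,z,T=None):
    o,d=ray(n,p,T); return (o+d*((z-o[2])/d[:,2])[:,None])[:,:2]
def fit(model,w):
    """planar x,y,yaw(deg) with world = R model + t; residuals mm"""
    m=np.array(model,float)
    f=lambda q:(m@np.array([[np.cos(q[2]),np.sin(q[2])],[-np.sin(q[2]),np.cos(q[2])]])+q[:2]-w).ravel()
    s=least_squares(f,[*w.mean(0),0]); return s.x*[1,1,180/np.pi],np.round(s.fun.reshape(-1,2)*1e3,1).tolist()
def toolT(o):
    T=np.eye(4); T[:3,:3]=Ro.from_euler("xyz",o["orientation"],degrees=True).as_matrix(); T[:3,3]=o["tool_pos"]; return T
E
python3 - <<'E'
from h import *
cr=lambda l:(np.array(l)+.5)/3.4-.5+[125,135]
w=plane("top",cr([(540,64),(679,99),(502,212),(643,248)]),.091)
print(fit([(.066,.06),(.066,-.06),(-.066,.06),(-.066,-.06)],w))
w=plane("top",cr([(22,184),(212,130),(258,302),(66,356)]),.005)
print(fit([(.084,.088),(.084,-.088),(-.084,-.088),(-.084,.088)],w))
w=plane("top",cr([(128,232)]),.062);print(w)
E
```

```text
(array([  0.57184653,  -0.09781198, -10.55452144]), [[0.2, -0.3], [0.5, 0.1], [-0.3, 0.3], [-0.5, -0.1]])
(array([ 0.48499303,  0.29087202, 20.72244976]), [[2.9, 0.8], [3.7, 0.2], [-1.6, -1.8], [-5.0, 0.9]])
[[0.48415987 0.28686552]]
```

Request:
{"fn": "carry_out", "kwargs": {"rows": [[0.045,0.03,0.004,0,0,-0.12],[0.09,0.06,0.008,0,0,-0.24],[0.14,0.09,0.012,0,0,-0.36],[0.185,0.12,0.016,0,0,-0.48],[0.23,0.15,0.02,0,0,-0.6],[0.27,0.175,0.025,0,0,-0.72],[0.308,0.201,0.025,0,0,-0.819],[0.308,0.201,0.025,0,0,-0.819]], "grip": 1}}

```text
clock: 1.15
tool_pos: [0.4864, 0.2869, 0.2014]
orientation: [180.0, 0.0, 20.6]
force: [-0.3, 0.4, -0.2]
opening: 0.0877
gripper_force: 0.0
```

```bash
python3 - <<'E'
from h import *; import cv2
o=telemetry.get_obs(); print(o["clock"],o["tool_pos"],o["orientation"],o["joint_pos"])
cv2.imwrite("pics/w1.png",viewer.snapshot("wrist")[:,:,::-1]); np.save("w1.npy",toolT(o))
a=cv2.imread("pics/w1.png"); cv2.imwrite("pics/w1b.png",cv2.resize(a,(768,576),interpolation=cv2.INTER_CUBIC))
E
```

```text
1.15 [0.48635855 0.28691129 0.20135412] [1.79975786e+02 3.76950019e-02 2.06214998e+01] [ 5.03949950e+01  1.12888238e+01 -1.55591805e+01  2.57626270e-03
 -6.31967389e+01  6.02253501e+01]
```

View pics/w1b.png

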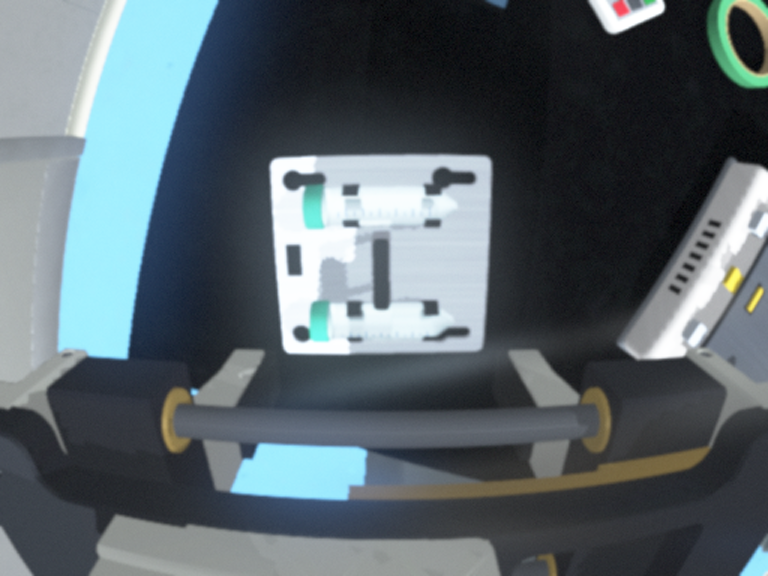

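The wrist view shows the tray square to the gripper. The entry holes are at (293,180), (442,177) and (302,333), the window at (294,260), and the handle bar runs from (381,235) to (381,307).

```bash
python3 - <<'E'
from h import *
T=np.load("w1.npy"); s=lambda l:(np.array(l)+.5)/1.5-.5
w=plane("wrist",s([(272,158),(491,157),(484,351),(285,353),(293,180),(442,177),(302,333),(294,260)]),.005,T)
M=[(.084,.088),(.084,-.088),(-.084,-.088),(-.084,.088),(.066,.071),(.066,-.049),(-.066,.071),(0,.073)]
q,r=fit(M,w);print(q,r)
print(plane("wrist",s([(381,235),(381,307)]),.062,T), plane("wrist",s([(381,271)]),.062,T))
p=np.linalg.inv(T[:3,:3])@(np.r_[q[:2],.035]-T[:3,3]);print(p,q[2]-20.62)
E
```

```text
[ 0.4855267   0.28829534 21.23392047] [[-0.9, 0.4], [0.8, -0.4], [0.1, 1.4], [0.6, 0.1], [-0.1, 0.3], [0.2, -1.2], [-0.8, -0.3], [0.1, -0.3]]
[[0.51312317 0.29940014]
 [0.46488449 0.28138596]] [[0.48952032 0.29057808]]
[-0.00018165 -0.00165865  0.16635359] 0.6139204719264875
```

Request:
{"fn": "carry_out", "kwargs": {"rows": [[0,-0.0015,0.05,0,0,-0.009],[0,-0.0015,0.1,0,0,-0.009],[0,-0.0015,0.14,0,0,-0.009],[0,-0.0015,0.166,0,0,-0.009],[0,-0.0015,0.166,0,0,-0.009]]}}

```text
clock: 1.82
tool_pos: [0.4835, 0.2906, 0.0336]
orientation: [179.9, 0.2, 21.3]
force: [0.1, -0.5, 0.4]
opening: 0.0876
gripper_force: 0.0
```

Request:
{"fn": "carry_out", "kwargs": {"rows": [[0,0,0,0,0,0],[0,0,0,0,0,0],[0,0,0,0,0,0],[0,0,0,0,0,0],[0,0,0,0,0,0],[0,0,0,0,0,0]], "grip": -1}}

```text
clock: 2.58
tool_pos: [0.485, 0.2909, 0.0356]
orientation: [180.0, 0.0, 21.3]
force: [-0.1, 0.4, 0.1]
opening: 0.0331
gripper_force: 0.0
```

Request:
{"fn": "carry_out", "kwargs": {"rows": [[0,0,0,0,0,0],[0,0,0,0,0,0],[0,0,0,0,0,0],[0,0,0,0,0,0],[0,0,0,0,0,0]], "grip": -1}}

```text
clock: 3.2
tool_pos: [0.4849, 0.2908, 0.0355]
orientation: [180.0, 0.0, 21.3]
force: [0.1, -2.0, -0.2]
opening: 0.0115
gripper_force: 30.0
```

Request:
{"fn": "carry_out", "kwargs": {"rows": [[0,0,-0.04,0,0,0],[0,0,-0.09,0,0,0],[0,0,-0.135,0,0,0],[0,0,-0.165,0,0,0],[0,0,-0.165,0,0,0]]}}

```text
clock: 3.82
tool_pos: [0.4854, 0.2918, 0.2023]
orientation: [-179.9, -0.2, 21.3]
force: [-0.5, 0.0, -6.4]
opening: 0.0118
gripper_force: 30.0
```

Request:
{"fn": "carry_out", "kwargs": {"rows": [[0.004,0.02,0,0,0,0.05],[0.01,0.06,0,0,0,0.14],[0.018,0.105,0,0,0,0.25],[0.026,0.15,0,0,0,0.36],[0.033,0.195,0,0,0,0.46],[0.038,0.222,0,0,0,0.53],[0.04,0.233,0,0,0,0.555],[0.04,0.233,0,0,0,0.555]]}}

```text
clock: 4.82
tool_pos: [0.6062, 0.0872, 0.1987]
orientation: [179.9, 0.2, -10.6]
force: [0.3, -0.2, -5.1]
opening: 0.0117
gripper_force: 30.0
```

```bash
python3 - <<'E'
from h import *; import cv2
o=telemetry.get_obs(); print(o["clock"],o["tool_pos"],o["orientation"],o["force"],o["moment"])
cv2.imwrite("pics/w2.png",viewer.snapshot("wrist")[:,:,::-1]); np.save("w2.npy",toolT(o))
a=cv2.imread("pics/w2.png"); cv2.imwrite("pics/w2b.png",cv2.resize(a,(768,576),interpolation=cv2.INTER_CUBIC))
E
```

```text
4.825 [0.60619411 0.08721433 0.19866964] [ 1.79919529e+02  1.52196836e-01 -1.06312968e+01] [ 0.30374441 -0.19661208 -5.10444879] [0.11655196 0.10480871 0.00026533]
```

View pics/w2b.png

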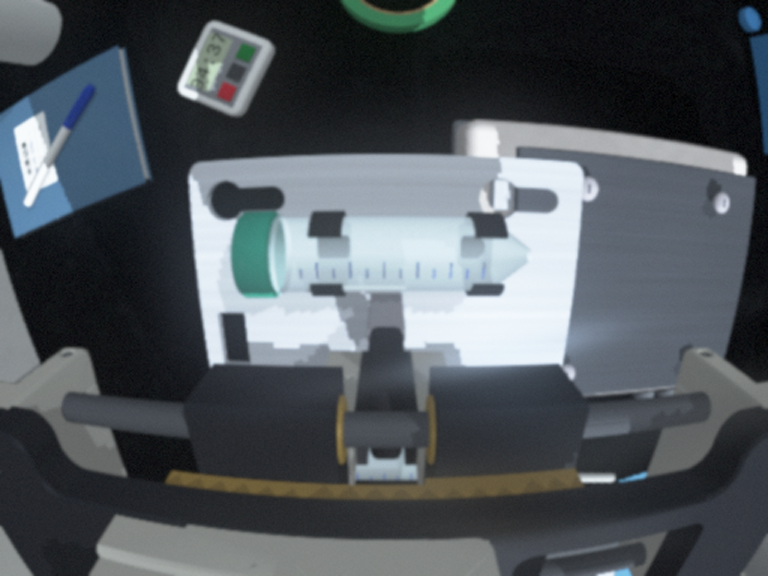

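The held tray shows its entry holes at (227,200) and (495,197), corners at (190,165) and (583,166), and the window at (234,337). Screws are visible beside it at (590,188) and (721,202), with a third partly hidden at (569,373).

```bash
python3 - <<'E'
from h import *
T=np.load("w2.npy"); s=lambda l:(np.array(l)+.5)/1.5-.5
for zt in (.165,.168,.171):
  w=plane("wrist",s([(192,163),(582,164),(227,200),(495,197),(234,337)]),zt,T)
  q,r=fit([(.084,.088),(.084,-.088),(.066,.071),(.066,-.049),(0,.073)],w);print(zt,q,r)
w=plane("wrist",s([(590,188),(721,202),(569,373)]),.091,T)
q,r=fit([(.066,.06),(.066,-.06),(-.066,.06)],w);print(q,r)
q,r=fit([(.066,.06),(.066,-.06)],w[:2]);print(q,r)
E
```

```text
0.165 [  0.60590514   0.08652078 -10.78089176] [[0.4, 0.7], [0.2, 0.7], [0.1, 0.2], [-0.8, -1.1], [0.0, -0.5]]
0.168 [  0.60621092   0.0861664  -10.78089072] [[1.0, 1.7], [0.3, -1.0], [0.4, 1.0], [-0.9, -2.1], [-0.7, 0.5]]
0.171 [  0.60651669   0.08581201 -10.78087791] [[1.5, 2.7], [0.3, -2.7], [0.6, 1.7], [-1.0, -3.2], [-1.5, 1.5]]
[ 0.57473373 -0.10045878 -9.98649772] [[0.5, 1.3], [0.9, -2.8], [-1.4, 1.6]]
[  0.57413367  -0.09903833 -10.55269997] [[0.4, 1.9], [-0.4, -1.9]]
```

Request:
{"fn": "carry_out", "kwargs": {"rows": [[0,0.025,0.01,0,0,-0.004],[0.001,0.07,0.02,0,0,-0.004],[0.0015,0.12,0.025,0,0,-0.004],[0.0015,0.165,0.03,0,0,-0.004],[0.0015,0.19,0.035,0,0,-0.004],[0.0015,0.199,0.045,0,0,-0.004],[0.0015,0.199,0.058,0,0,-0.004],[0.0015,0.199,0.058,0,0,-0.004]]}}

```text
clock: 5.88
tool_pos: [0.571, -0.1066, 0.1409]
orientation: [180.0, 0.2, -10.2]
force: [0.4, -1.0, -5.2]
opening: 0.0117
gripper_force: 30.0
```

Request:
{"fn": "carry_out", "kwargs": {"rows": [[0,0,0,0,0,0],[0,0,0,0,0,0]]}}

```text
clock: 6.12
tool_pos: [0.5724, -0.107, 0.1429]
orientation: [-180.0, -0.0, -10.2]
force: [0.0, -0.8, -4.5]
opening: 0.0119
gripper_force: 30.0
```

```bash
python3 - <<'E'
from h import *; import cv2
o=telemetry.get_obs(); print(o["clock"],o["tool_pos"],o["orientation"],o["force"],o["moment"])
a=viewer.snapshot("wrist")[:,:,::-1]; cv2.imwrite("pics/w3.png",a); np.save("w3.npy",toolT(o))
cv2.imwrite("pics/w3b.png",cv2.resize(a[95:245,115:405],None,fx=2.75,fy=2.75,interpolation=cv2.INTER_CUBIC))
E
```

```text
6.125 [ 0.57237004 -0.10701364  0.14294226] [-1.79990289e+02 -4.41662638e-02 -1.02464987e+01] [ 3.68635829e-04 -8.12093650e-01 -4.51968305e+00] [ 0.02853598  0.00779262 -0.03686791]
```

View pics/w3b.png

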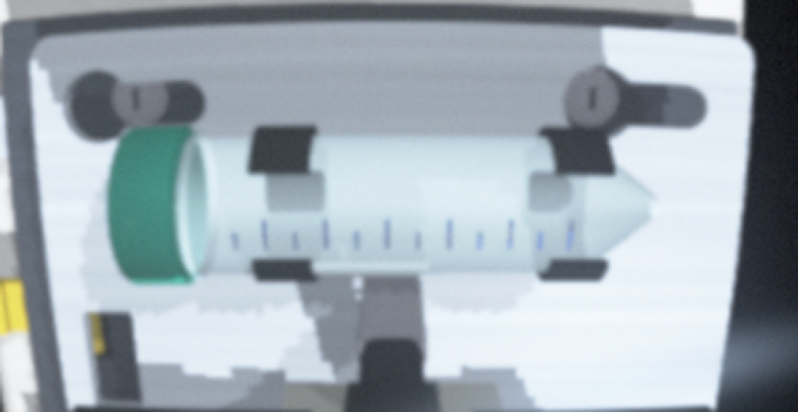

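Through the entry holes I see screw heads at crop (139,99) and (592,97). The holes themselves are at (98,106) and (598,100).

```bash
python3 - <<'E'
from h import *
T=np.load("w3.npy"); s=lambda l:(np.array(l)+.5)/2.75-.5+[115,95]
A=np.array([[np.cos(np.radians(10.4)),np.sin(np.radians(10.4))]]);
qs,r=fit([(.066,.06),(.066,-.06)],plane("wrist",s([(139,99),(592,97)]),.091,T));print("platform",qs,r)
for zt in (.110,.113):
  w=plane("wrist",s([(98,106),(598,100),(36,36),(752,38),(115,358)]),zt,T)
  qt,r=fit([(.066,.071),(.066,-.049),(.084,.088),(.084,-.088),(0,.073)],w);print("tray",zt,qt,r)
  a=np.radians(-10.5); d=qt[:2]-qs[:2]; R=np.array([[np.cos(a),np.sin(a)],[-np.sin(a),np.cos(a)]]); print("in shaker frame",R@d)
E
```

```text
platform [  0.57319814  -0.1008676  -10.2496498 ] [[0.1, 0.5], [-0.1, -0.5]]
tray 0.11 [  0.57238857  -0.10818674 -10.27705483] [[0.1, -0.6], [-0.4, -0.1], [-0.0, 0.6], [0.1, 0.4], [0.2, -0.3]]
in shaker frame [ 0.00053779 -0.00734411]
tray 0.113 [  0.57268382  -0.10853671 -10.27705444] [[0.3, 0.2], [-0.5, -1.1], [0.5, 1.6], [0.2, -1.3], [-0.6, 0.7]]
in shaker frame [ 0.00089187 -0.00763441]
```

Request:
{"fn": "carry_out", "kwargs": {"rows": [[-0.0007,0.0035,0.0,0,0,0],[-0.0007,0.0035,0.004,0,0,0],[-0.0007,0.0035,0.008,0,0,0],[-0.0007,0.0035,0.011,0,0,0],[-0.0007,0.0035,0.011,0,0,0],[-0.0007,0.0035,0.011,0,0,0]]}}

```text
clock: 6.92
tool_pos: [0.5707, -0.1109, 0.1316]
orientation: [180.0, -0.0, -10.3]
force: [-0.4, -0.2, -4.9]
opening: 0.0115
gripper_force: 30.0
```

```bash
python3 - <<'E'
from h import *; import cv2
o=telemetry.get_obs(); print(o["clock"],o["tool_pos"],o["orientation"],o["force"],o["moment"])
a=viewer.snapshot("wrist")[:,:,::-1]; cv2.imwrite("pics/w4.png",a); np.save("w4.npy",toolT(o))
b=a[105:155,125:385]; cv2.imwrite("pics/w4b.png",cv2.resize(b,None,fx=3,fy=3,interpolation=cv2.INTER_CUBIC))
E
```

```text
6.925 [ 0.57065104 -0.1109363   0.13160765] [ 1.79996935e+02 -4.89012911e-03 -1.02978117e+01] [-0.44397761 -0.22579984 -4.85772366] [-0.08565574  0.02978581 -0.0331316 ]
```

View pics/w4b.png

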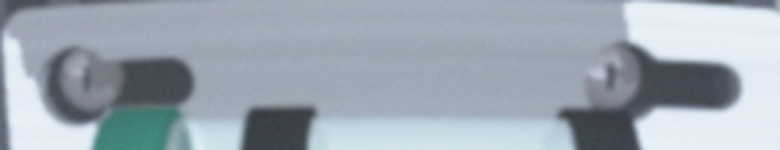

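The screw heads sit inside the holes: heads at about (90,79) and (612,77), holes at about (79,84) and (618,80).

```bash
python3 - <<'E'
from h import *
T=np.load("w4.npy"); s=lambda l:(np.array(l)+.5)/3-.5+[125,105]
qs,r=fit([(.066,.06),(.066,-.06)],plane("wrist",s([(90,79),(612,77)]),.091,T));print("platform",qs,r)
for zt in (.099,.102):
  w=plane("wrist",s([(79,84),(618,80)]),zt,T)
  qt,r=fit([(.066,.071),(.066,-.049)],w);print("tray",zt,qt,r)
  a=np.radians(-10.5); d=qt[:2]-qs[:2]; R=np.array([[np.cos(a),np.sin(a)],[-np.sin(a),np.cos(a)]]); print("in shaker frame",R@d)
E
```

```text
platform [  0.5730418   -0.10080132 -10.51082176] [[0.1, 0.3], [-0.1, -0.3]]
tray 0.099 [  0.57092842  -0.11159349 -10.31983776] [[0.1, 0.6], [-0.1, -0.6]]
in shaker frame [-0.00011127 -0.01099659]
tray 0.102 [  0.57115139  -0.11181179 -10.31985089] [[0.3, 1.6], [-0.3, -1.6]]
in shaker frame [ 0.00014775 -0.0111706 ]
```

Request:
{"fn": "carry_out", "kwargs": {"rows": [[0,0,0.003,0,0,0],[0,0,0.006,0,0,0],[0,0,0.009,0,0,0],[0,0,0.011,0,0,0],[0,0,0.013,0,0,0],[0,0,0.013,0,0,0]]}}

```text
clock: 7.72
tool_pos: [0.5706, -0.1109, 0.1184]
orientation: [-180.0, 0.0, -10.3]
force: [0.4, 1.4, -6.4]
opening: 0.0118
gripper_force: 30.0
```

Request:
{"fn": "carry_out", "kwargs": {"rows": [[0,0,0.001,0,0,0],[0,0,0.002,0,0,0],[0,0,0.003,0,0,0],[0,0,0.003,0,0,0]]}}

```text
clock: 8.22
tool_pos: [0.5704, -0.111, 0.1155]
orientation: [180.0, 0.0, -10.3]
force: [-0.1, 0.0, -5.1]
opening: 0.0115
gripper_force: 30.0
```

Request:
{"fn": "carry_out", "kwargs": {"rows": [[0,0,0.001,0,0,0],[0,0,0.0015,0,0,0],[0,0,0.0015,0,0,0]]}}

```text
clock: 8.6
tool_pos: [0.5705, -0.111, 0.1154]
orientation: [180.0, -0.0, -10.3]
force: [-4.5, 2.2, 6.4]
opening: 0.0116
gripper_force: 30.0
```

The tray is seated: contact force came up at TCP z 0.1154. I'll slide it along +y now, with lighter downward pressure.

Request:
{"fn": "carry_out", "kwargs": {"rows": [[0,0,-0.0006,0,0,0],[0,-0.002,-0.0006,0,0,0],[0,-0.004,-0.0006,0,0,0],[0,-0.006,-0.0006,0,0,0],[0,-0.008,-0.0006,0,0,0],[0,-0.01,-0.0006,0,0,0]]}}

```text
clock: 9.35
tool_pos: [0.5723, -0.1014, 0.1154]
orientation: [180.0, -0.0, -10.3]
force: [-4.6, -0.8, 5.9]
opening: 0.0119
gripper_force: 30.0
```

Request:
{"fn": "carry_out", "kwargs": {"rows": [[0,-0.0015,0,0,0,0],[0,-0.003,0,0,0,0],[0,-0.0045,0,0,0,0],[0,-0.006,0,0,0,0]]}}

```text
clock: 9.85
tool_pos: [0.5734, -0.0955, 0.1154]
orientation: [180.0, -0.0, -10.3]
force: [-4.3, -1.1, 6.1]
opening: 0.0117
gripper_force: 30.0
```

Request:
{"fn": "carry_out", "kwargs": {"rows": [[-0.0005,-0.001,-0.0003,0,0,0],[-0.0005,-0.0025,-0.0003,0,0,0],[-0.0005,-0.004,-0.0003,0,0,0],[-0.0005,-0.0055,-0.0003,0,0,0]]}}

```text
clock: 10.35
tool_pos: [0.5744, -0.09, 0.1154]
orientation: [180.0, -0.1, -10.3]
force: [0.2, -7.2, 4.6]
opening: 0.0118
gripper_force: 30.0
```

Request:
{"fn": "carry_out", "kwargs": {"rows": [[0,-0.001,0,0,0,0],[0,-0.002,0,0,0,0],[0,-0.003,0,0,0,0]]}}

```text
clock: 10.72
tool_pos: [0.5746, -0.0876, 0.1154]
orientation: [179.9, -0.0, -10.3]
force: [-0.6, -8.6, 5.3]
opening: 0.0114
gripper_force: 30.0
```

Request:
{"fn": "carry_out", "kwargs": {"rows": [[0,-0.001,0,0,0,0],[0,-0.002,0,0,0,0]]}}

```text
clock: 10.98
tool_pos: [0.5748, -0.0857, 0.1154]
orientation: [179.9, -0.0, -10.3]
force: [-1.7, -8.5, 5.3]
opening: 0.0116
gripper_force: 30.0
```

```bash
python3 - <<'E'
from h import *; import cv2
o=telemetry.get_obs(); print(o["clock"],o["tool_pos"],o["orientation"],o["force"],o["moment"])
a=viewer.snapshot("wrist")[:,:,::-1]; np.save("w5.npy",toolT(o))
cv2.imwrite("pics/w5b.png",cv2.resize(a[95:245,115:405],None,fx=2.75,fy=2.75,interpolation=cv2.INTER_CUBIC))
E
```

```text
10.975 [ 0.57484558 -0.08571028  0.11539565] [ 1.79926018e+02 -1.49478446e-02 -1.02989819e+01] [-1.69621744 -8.4746047   5.28531383] [-3.15560011  0.49939319  0.04691257]
```

View pics/w5b.png

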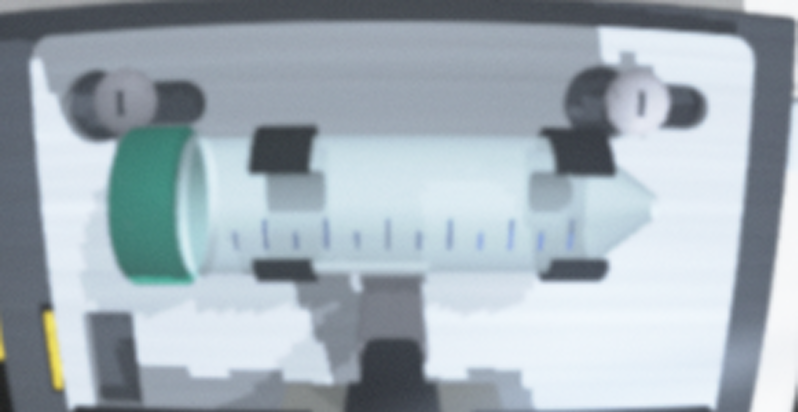

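The screws are now about 8 mm along the slots (heads at (124,98) and (638,102)). The platform is against its stop and the plate edge is at the yellow nose (53,350).

Request:
{"fn": "carry_out", "kwargs": {"rows": [[0,-0.001,0,0,0,0],[0,-0.002,0,0,0,0],[0,-0.003,0,0,0,0]]}}

```text
clock: 11.4
tool_pos: [0.5754, -0.0827, 0.1154]
orientation: [179.9, -0.0, -10.3]
force: [-2.0, -1.8, 7.7]
opening: 0.0121
gripper_force: 30.0
```

Request:
{"fn": "carry_out", "kwargs": {"rows": [[0,-0.001,0,0,0,0],[0,-0.002,0,0,0,0],[0,-0.003,0,0,0,0]]}}

```text
clock: 11.78
tool_pos: [0.5764, -0.0789, 0.1155]
orientation: [180.0, -0.1, -10.3]
force: [-0.4, -4.0, 5.3]
opening: 0.0115
gripper_force: 30.0
```

Request:
{"fn": "carry_out", "kwargs": {"rows": [[0,-0.001,0,0,0,0],[0,-0.002,0,0,0,0],[0,-0.003,0,0,0,0]]}}

```text
clock: 12.15
tool_pos: [0.577, -0.0759, 0.1155]
orientation: [-180.0, -0.1, -10.3]
force: [-1.3, -4.6, 5.7]
opening: 0.0117
gripper_force: 30.0
```

Request:
{"fn": "carry_out", "kwargs": {"rows": [[0,-0.001,0,0,0,0],[0,-0.002,0,0,0,0]]}}

```text
clock: 12.4
tool_pos: [0.5773, -0.0739, 0.1155]
orientation: [-180.0, -0.1, -10.3]
force: [0.3, -4.4, 5.7]
opening: 0.0115
gripper_force: 30.0
```

```bash
python3 - <<'E'
from h import *; import cv2
o=telemetry.get_obs(); print(o["clock"],o["tool_pos"],o["force"])
a=viewer.snapshot("wrist")[:,:,::-1]; np.save("w6.npy",toolT(o))
cv2.imwrite("pics/w6b.png",cv2.resize(a[95:245,115:405],None,fx=2.75,fy=2.75,interpolation=cv2.INTER_CUBIC))
E
```

```text
12.4 [ 0.57734013 -0.07393686  0.1154522 ] [ 0.2528981  -4.4425459   5.70186726]
```

View pics/w6b.png

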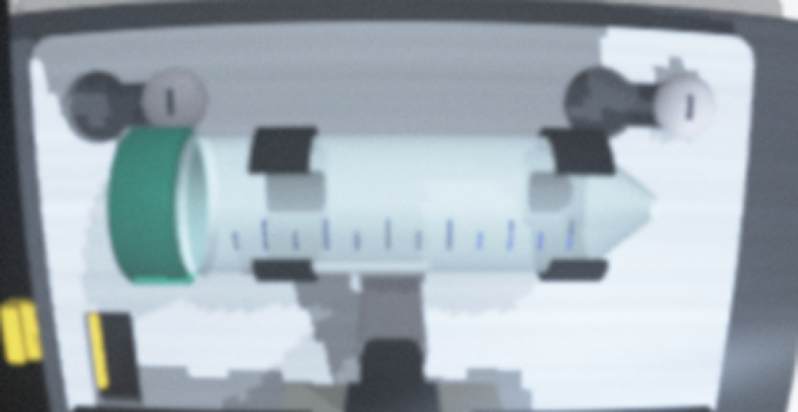

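The nose shows in the left part of the window (97,350) and the screws are near the slot ends, so about 2 mm remains.

Request:
{"fn": "carry_out", "kwargs": {"rows": [[0,-0.0005,0,0,0,0],[0,-0.001,0,0,0,0],[0,-0.001,0,0,0,0]]}}

```text
clock: 12.82
tool_pos: [0.5774, -0.0731, 0.1154]
orientation: [180.0, -0.1, -10.3]
force: [-0.1, -4.0, 5.3]
opening: 0.012
gripper_force: 30.0
```

Request:
{"fn": "carry_out", "kwargs": {"rows": [[0,-0.0005,0,0,0,0],[0,-0.001,0,0,0,0],[0,-0.001,0,0,0,0]]}}

```text
clock: 13.2
tool_pos: [0.5775, -0.0722, 0.1154]
orientation: [180.0, -0.0, -10.3]
force: [-1.3, -5.5, 5.8]
opening: 0.0119
gripper_force: 30.0
```

Request:
{"fn": "carry_out", "kwargs": {"rows": [[0,-0.0005,0,0,0,0],[0,-0.001,0,0,0,0],[0,-0.001,0,0,0,0]]}}

```text
clock: 13.58
tool_pos: [0.5776, -0.0713, 0.1154]
orientation: [180.0, -0.0, -10.3]
force: [-0.1, -4.7, 6.2]
opening: 0.0118
gripper_force: 30.0
```

Request:
{"fn": "carry_out", "kwargs": {"rows": [[0,-0.0003,0,0,0,0],[0,-0.0006,0,0,0,0]]}}

```text
clock: 13.82
tool_pos: [0.5777, -0.0707, 0.1154]
orientation: [180.0, -0.0, -10.3]
force: [-0.5, -5.5, 6.2]
opening: 0.0117
gripper_force: 30.0
```

```bash
cat > y.py <<'E'
from h import *; import cv2
o=telemetry.get_obs(); print(o["clock"],o["tool_pos"],o["force"])
a=viewer.snapshot("wrist")[:,:,::-1]; cv2.imwrite("pics/last.png",a)
b=cv2.resize(a[95:245,115:405],None,fx=2.75,fy=2.75,interpolation=cv2.INTER_CUBIC); old=cv2.imread("pics/w6b.png")
for im in (old,b):
    h=cv2.cvtColor(im,cv2.COLOR_BGR2HSV); m=cv2.inRange(h,(18,110,90),(38,255,255))
    c=np.where(m[325:385,80:150].sum(0)>255*20)[0]+80; print("nose cols",c.min(),c.max(),"V row350",im[350,84:142:4].max(1))
for x0,y0 in((150,70),(660,75)):
    t=old[y0:y0+60,x0:x0+50]; r=cv2.matchTemplate(b[50:160],t,cv2.TM_CCOEFF_NORMED); _,v,_,l=cv2.minMaxLoc(r); print("screw shift px",l[0]-x0,l[1]+50-y0,v)
E
python3 y.py
```

```text
13.825 [ 0.57770817 -0.07072844  0.11537688] [-0.54134654 -5.54681193  6.24393133]
nose cols 94 105 V row350 [234 203 193 231 215 131  71  70  71  70  67  66  86 183 239]
nose cols 97 134 V row350 [234 204 156 162 227 240 241 242 241 236 211 176 160 181 239]
screw shift px 13 -1 0.9626428484916687
screw shift px 12 0 0.9937565326690674
```

The nose now fills the window (columns 97–134), so the catch has snapped up. I'll release and retreat.

Request:
{"fn": "carry_out", "kwargs": {"rows": [[0,0,-0.0005,0,0,0],[0,0,-0.0005,0,0,0],[0,0,-0.0005,0,0,0],[0,0,-0.0005,0,0,0],[0,0,-0.0005,0,0,0],[0,0,-0.0005,0,0,0]], "grip": 0}}

```text
clock: 14.62
tool_pos: [0.5774, -0.0704, 0.1154]
orientation: [-180.0, 0.0, -10.3]
force: [-0.1, -1.1, -0.2]
opening: 0.0435
gripper_force: 0.0
```

Request:
{"fn": "carry_out", "kwargs": {"rows": [[0,0,-0.01,0,0,0],[0,0,-0.03,0,0,0],[0,0,-0.06,0,0,0],[0,0,-0.09,0,0,0],[0,0,-0.09,0,0,0],[0,0,-0.09,0,0,0]]}}

```text
clock: 15.38
tool_pos: [0.5772, -0.0704, 0.2056]
orientation: [-180.0, -0.0, -10.3]
force: [0.1, 0.5, -0.4]
opening: 0.0438
gripper_force: 0.0
```

```bash
python3 - <<'E'
from h import *; import cv2
o=telemetry.get_obs(); print(o["clock"],o["tool_pos"],o["force"],o["opening"])
a=viewer.snapshot("wrist")[:,:,::-1]
cv2.imwrite("pics/w7b.png",cv2.resize(a[85:265,115:405],None,fx=2.75,fy=2.75,interpolation=cv2.INTER_CUBIC))
E
```

```text
15.375 [ 0.57716535 -0.07035936  0.20559057] [ 0.07280521  0.46430714 -0.44463436] 0.04377354057839897
```

View pics/w7b.png

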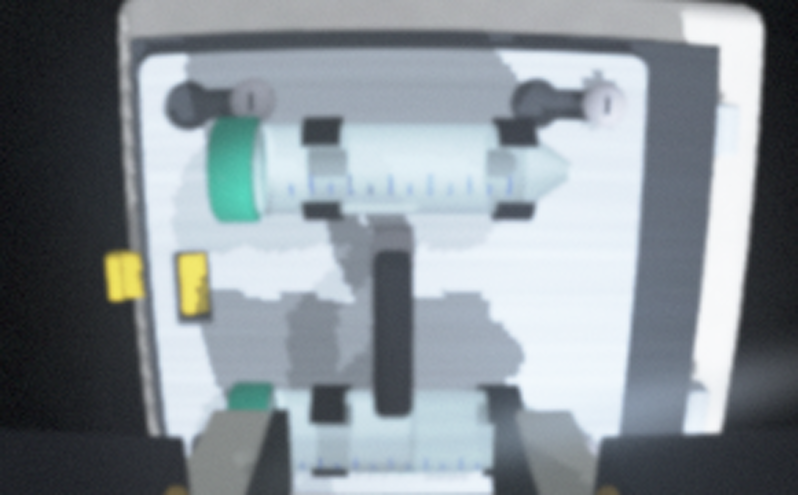

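The tray lies flat and square. The nose stands up in the window at (193,285), the screw heads sit at the slot ends, and the gripper is clear. I'm handing the job in.

```bash
python3 -c "
from plant import workorder; print(workorder.close_job())"
```

```text
the job is handed in; nothing more can be done
None
```

The tray is on the shaker, slid home with the catch up in its window and released; I handed the job in at about 15.4 s, but the hand-in returned no verdict.

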